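Weigh a gas cartridge on the garage spring balance

TASK

See how much gas is left for the griddle: hang the tall gas cartridge by its carrying handle on the forked hook of the spring balance, the handle's bar lying in the notches of both prongs. Lower it on gently, so that the sprung hook never goes down to its bottom stop, let go, and wait until the balance has settled and the cartridge hangs still and upright. Leave the short cartridge, the bottle, the tongs and the wrench where they are.

Things in the scene. Friction and masses are not known exactly. Their poses are not given: they have to be found in the camera images.
- tall_cartridge: The cartridge to weigh: grey metal gas cartridge, 110 mm diameter, body 100 mm high, 0.35 to 0.65 kg, standing, with a rigid steel carrying handle over its top. Origin: centre of its underside; z up; x along the handle's bar. Handle legs, 10 mm thick, rise at x = -62 and +62 mm. A brass valve stands 11 mm above the body's top at the middle. Mass centre on the axis: it hangs upright.
- tall_cartridge_bar (a point): Middle of the tall cartridge's straight round handle bar (12 mm diameter, along x between the legs), on its centre line, 175 mm above the underside, 75 mm above the body's top; 58 mm are free below the bar here, over the valve. Axes as the cartridge.
- short_cartridge: Bystander: the same kind of cartridge and handle, 110 mm diameter, but its body only 55 mm high (bar centre 100 mm above the underside). Origin: centre of its underside; x along its bar.
- balance: Spring balance fixed to the bench: base 130 x 150 x 14 mm, round mast 310 mm high with a coil spring and a 42 mm steel sleeve that slides on it and carries two parallel prongs, the forked hook, pointing to the balance's -x. A white graduated plate stands beside the mast at y = 40 to 85 mm, up to 312 mm high. Origin: mast axis, on the bench; z up. Place and yaw vary.
- hook_seat (a point): Middle of the bar's centre line when it lies in both notches; moves with the hook. 130 mm from the mast axis towards the balance's -x, 260 mm above the bench unloaded. Axes as the balance: y along the hung bar, x towards the mast. The 10 mm prongs lie at y = -31 and +31 mm: 52 mm free between them for the gripper. Bring the cartridge in level from the tips' side, prongs between bar and body, then lower.
- prong_tips (a point): Midway between the two free prong ends (centre of their 5 mm round ends), 30 mm from the seat towards the balance's -x; top 10 mm above the seat point, underside of the prongs 18 mm below it. The notch is an open vee 60 mm wide: its bottom surface is 7 mm below the seat point, and it rises on the mast side to a level arm whose top is 10 mm above it.
- hook (a joint): How far the sprung hook has dipped, in m: 0 unloaded (top), grows downwards, bottom stop at 0.070. Spring 160 N/m, lightly damped; carrying the cartridge it settles at about 0.019 to 0.038 m, bobbing for 1 to 3 s. Let go at the unloaded height it overshoots by 40 percent, dropped from higher far more, so let the hook take up some load before letting go.
- oil_bottle: Bystander: yellow plastic bottle, 60 mm diameter, 170 mm high, standing. Origin: centre of its underside.
- tongs: Bystander: steel tongs, 240 mm long, 12 mm high, lying along their x axis. Origin: middle, on the underside.
- wrench: Bystander: steel wrench, 180 mm long, lying along its x axis. Origin: middle, on the underside.
Mind the look-alikes: they are no part of the job. What is shaped like the tall_cartridge but orange or red is not meant.

How it is judged (in metres and radians):
On the way, in this order (a step that is already met when the one before it is completed fails the run):
1. the tall cartridge is lifted clear of the bench (height (world z) of tall_cartridge above 0.05 m), for 0.2 s.
2. its bar lies in both notches and the hook has dipped under it (x of tall_cartridge_bar in the frame of hook_seat between -0.012 and 0.012 m and y of tall_cartridge_bar in the frame of hook_seat between -0.03 and 0.03 m and z of tall_cartridge_bar in the frame of hook_seat between -0.012 and 0.012 m and value of joint hook above 0.012 m), for 0.2 s.
At the end, for the whole second after the job is handed in: Tall cartridge released, hanging by its bar in both notches (within 12 mm of the seat across the bar and in height, 30 mm along it), hook dipped over 12 mm and carrying it, hook slower than 15 mm/s, cartridge slower than 30 mm/s and 0.3 rad/s and upright within 0.17 rad (all of step 2 and velocity of joint hook between -0.015 and 0.015 m/s and linear speed of tall_cartridge below 0.03 m/s and angular speed of tall_cartridge below 0.3 rad/s and angle between tall_cartridge's own z axis and vertical below 0.17 rad and contact force between tall_cartridge and balance above 1.5 N); the robot touches nothing.
It fails at once if the hook is driven or bangs down to its bottom stop (dip over 66 mm) (value of joint hook above 0.066 m).
It fails at once if the short cartridge is moved more than 30 mm or tipped (distance of short_cartridge from where it was at the start of the episode above 0.03 m or angle between short_cartridge's own z axis and vertical above 0.3 rad).
It fails at once if the bottle is moved more than 30 mm or tipped (distance of oil_bottle from where it was at the start of the episode above 0.03 m or angle between oil_bottle's own z axis and vertical above 0.3 rad).
It fails at once if the tongs or the wrench are moved more than 30 mm (distance of any of tongs, wrench from where it was at the start of the episode above 0.03 m).
It also fails if it takes over 42 s, if anything falls off the work surface, if the arm or the gripper's body presses on something with over 40 N, if the wrist force passes 120 N, or if a joint passes its speed limit or range.

ROBOT

A 6-joint arm with a two-finger parallel gripper is mounted at the origin on the work surface. World frame = base frame: x ahead of the robot, y to its left, z up, the work surface at z = 0. Lengths are in mm, angles in rad, forces in N, time in s.
With the tool pointing down it reaches from about 275 to 1000 mm from the base axis. Payload 8.4 kg.
Tool frame: the origin (TCP) lies at the centre of the arm's flange, where the gripper is bolted on; the fingertips stand r.tip_extent ahead of it and the grasp point (between the pads) lies 155 mm ahead of it (r.tip_extent is the distance from the TCP to the fingertips, in mm); z points along the fingers, y is the direction in which the jaws open and shut (so a half turn about z gives the same grasp; the last joint's range is limited). The gripper opens to 85 mm and grips with 20 to 120 N. Pads are 22 mm wide; open, the fingers measure 114 mm over their backs; the gripper's body (76 mm by 85 mm) begins 54 mm behind the grasp point. The pads swing forward as they close: fully open they stand 13 mm farther back than shut.
Start: joints at [-1.25, 0.353, 1.633, -0, 1.155, -0.002], TCP at [198.263, -592.723, 404.681] pointing down, gripper open.
Joint ranges: [-2.63, 2.63], [-0.92, 2.1], [0.06, 2.66], [-1.3, 4.44], [0, 2.69], [-3.02, 3.02]. Speed limits (rad/s): [2.22, 2.22, 2.79, 3.14, 3.14, 3.14].

INTERFACE

Orientations are given as [roll, pitch, yaw] about the fixed x, y, z axes, in that order (R = Rz(yaw) Ry(pitch) Rx(roll)).
In Python, from rig import sense, grab_frame, job, r gives the robot as it stands. The module is installed in compiled form; this text tells all that it offers.
- The arm moves only by the shell command python3 -m creep 'ROWS' [FORCE]. ROWS is JSON, a list of rows, each a list of 7 numbers: the turn, a rotation vector about the tool's x, y, z in rad, then the shift along the tool's x, y, z in mm, then the closure, from 0 (fully open) to 1 (shut). In form: [[wx, wy, wz, dx, dy, dz, fingers], ...]. A call has 1 to 10 rows; each row shifts and turns the pose as measured when the row begins, along the tool's axes as they then stand; what a row does not reach is not made up. A row lasts 1/12 s, in which the tool goes at most 41.7 mm and 7.16 degrees, less where a joint would pass 70% of its speed; a pose out of reach is approached as far as the arm can. A call with a gripper value outside its range is refused whole. The fingers move at their own pace and stop on an object; FORCE is the grip in N (left out, the last holds). Time passes only in rows, so rows that do not move let the fingers close. It gives the time, the measured TCP pose, the force and the opening at its end, in the units of the state.
- sense(): the state, without advancing time (a new reading comes with each control period).
- grab_frame(name): name is "scene" or "top" or "wrist"; returns a dict with "color" (384x512x3 uint8, red, green, blue), "mtx" (3x3 intrinsics, pixels), "distortion" ([k1, k2, p1, p2, k3] as OpenCV has them; the pictures are not rectified), "T" (4x4, takes a point from camera to world coordinates). Camera axes: x right, y down, z forward; pixel columns grow to the right and rows downward; lengths in mm; the calibration is good to about 2 mm. A picture is of the moment at which its call begins. There is no depth.
- job.sign_off(): hands the job in, once; it reports no verdict.
The state is a dict: "clock": time; "qpos": joint angles; "qvel": joint speeds; "joint_efforts": joint torques, N m; "eef_pos": TCP position; "tcp_rot": TCP orientation; "contact_force": force on the tool from outside, world axes, zero at the start; "wrist_torque": the same for the moment, N m; "opening": opening from 0.0 (shut) to 1.0 (fully open).
Only numpy, scipy, OpenCV 4.12 (cv2) and the standard library are available. Lean on these libraries where they do the work, as an engineer would, in place of code of your own. Each camera call takes 0.05 s, during which the arm holds its last target.

## Working session

There is one attempt and no reset: what is moved stays moved. The work goes in short steps, Python scripts to look and compute and a shell command to move; the robot and the scene stay as the last step left them, time stands still between calls to the robot, and variables do not carry over. Pictures are saved under pics/ and viewed, and the job is handed in when it is done.

```bash
mkdir -p pics
cat > h.py <<'E'
import numpy as np, cv2
from rig import sense, grab_frame, job, r
def save(f,name): cv2.imwrite('pics/'+name,cv2.cvtColor(f['color'],cv2.COLOR_RGB2BGR))
def ray(f,px):
    K=np.array(f['mtx'],float);D=np.array(f['distortion'],float);T=np.array(f['T'])
    u=cv2.undistortPoints(np.array([[px]],float),K,D)[0,0]
    d=T[:3,:3]@np.array([u[0],u[1],1.]);return T[:3,3],d/np.linalg.norm(d)
def onz(f,px,z):
    o,d=ray(f,px);return o+d*(z-o[2])/d[2]
def tri(rays):
    A=np.zeros((3,3));b=np.zeros(3)
    for o,d in rays:
        P=np.eye(3)-np.outer(d,d);A+=P;b+=P@o
    p=np.linalg.solve(A,b);return p,[np.linalg.norm((np.eye(3)-np.outer(d,d))@(p-o)) for o,d in rays]
def proj(f,p):
    T=np.linalg.inv(np.array(f['T']));R=T[:3,:3]
    return cv2.projectPoints(np.array([p],float),cv2.Rodrigues(R)[0],T[:3,3],np.array(f['mtx'],float),np.array(f['distortion'],float))[0][0,0]
E
python3 - <<'E'
from h import *
print(sense(), r.tip_extent)
for n in ['scene','top','wrist']:
    f=grab_frame(n);save(f,n+'0.png');np.savez('pics/'+n+'0.npz',**f);print(n,np.round(f['T'],3).tolist(),np.round(f['mtx'],1).tolist())
E
```

```text
{'clock': 0.0, 'qpos': array([-1.25040260e+00,  3.53656916e-01,  1.63418054e+00,  9.27883780e-07,
        1.15519957e+00, -2.42118824e-03]), 'qvel': array([ 0.00090965,  0.00045534,  0.00105736,  0.00214966, -0.00063374,
        0.00024174]), 'joint_efforts': array([-1.16084950e-03, -6.05252123e+01, -3.42065299e+01,  1.36686626e-05,
        9.38831217e-03,  9.88544372e-06]), 'eef_pos': array([ 198.18097026, -592.47961268,  403.93617288]), 'tcp_rot': array([-3.14014829e+00, -4.34544808e-06,  3.22814537e-01]), 'contact_force': array([-0.21429646, -0.87234615,  0.33907989]), 'wrist_torque': array([-0.03535256, -0.01634766,  0.02760931]), 'opening': 1.0017110862730272} 173.4
scene [[0.696, 0.577, -0.428, 1105.65], [0.718, -0.564, 0.408, -563.47], [-0.006, -0.591, -0.806, 1154.612], [0.0, 0.0, 0.0, 1.0]] [[356.4, 0.0, 257.0], [0.0, 356.4, 190.1], [0.0, 0.0, 1.0]]
top [[0.026, -0.998, 0.065, 473.767], [-1.0, -0.026, 0.003, -37.742], [-0.001, -0.065, -0.998, 1363.417], [0.0, 0.0, 0.0, 1.0]] [[427.6, 0.0, 251.7], [0.0, 427.6, 196.0], [0.0, 0.0, 1.0]]
wrist [[0.317, -0.909, -0.27, 266.414], [-0.948, -0.305, -0.088, -571.042], [-0.002, 0.284, -0.959, 373.358], [0.0, 0.0, 0.0, 1.0]] [[288.5, 0.0, 258.1], [0.0, 288.5, 190.1], [0.0, 0.0, 1.0]]
```

View pics/scene0.png

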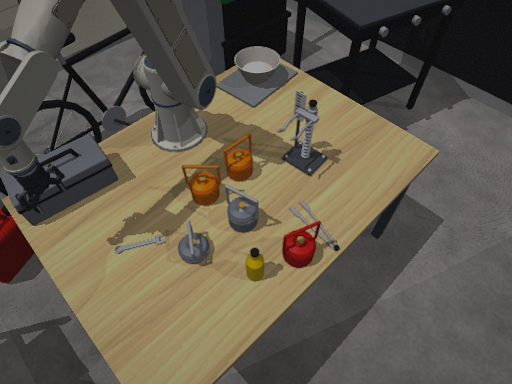

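View pics/top0.png

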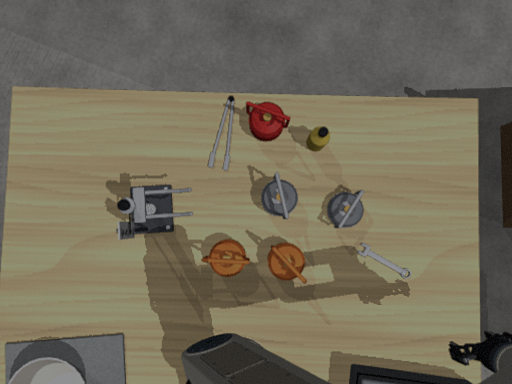

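View pics/wrist0.png

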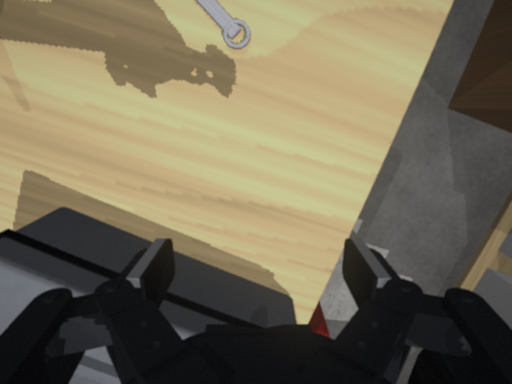

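The scene view shows the two grey cartridges at (243,215) and (194,248) and the balance at (305,135). The top view shows the greys at (280,198) and (345,208), and the prongs at about (160–192, 190–214). I'll enlarge those areas.

Run:
```python
import cv2
s=cv2.imread('pics/scene0.png');t=cv2.imread('pics/top0.png')
def c(im,x,y,w,h,k,n): cv2.imwrite('pics/'+n,cv2.resize(im[y:y+h,x:x+w],None,fx=k,fy=k,interpolation=cv2.INTER_CUBIC))
c(s,170,80,170,190,4*.78,'s1.png')
c(s,260,80,90,100,6,'s2.png')
c(t,100,160,300,90,2.6,'t1.png')
c(t,240,160,140,90,5.5,'t3.png')
c(t,100,165,110,90,6,'t2.png')
```

```text
(no output)
```

View pics/s1.png

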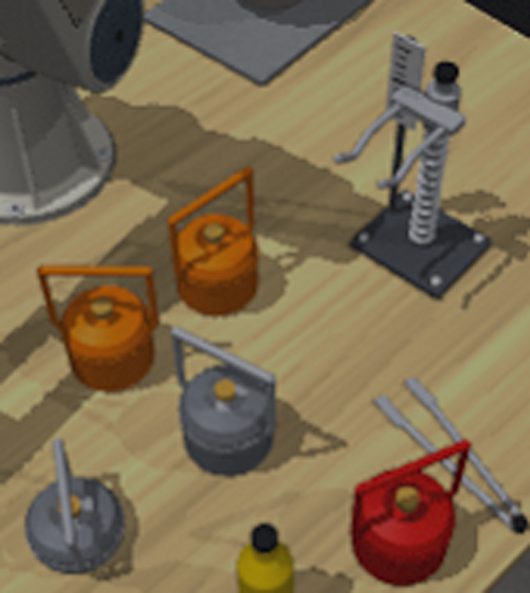

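View pics/s2.png

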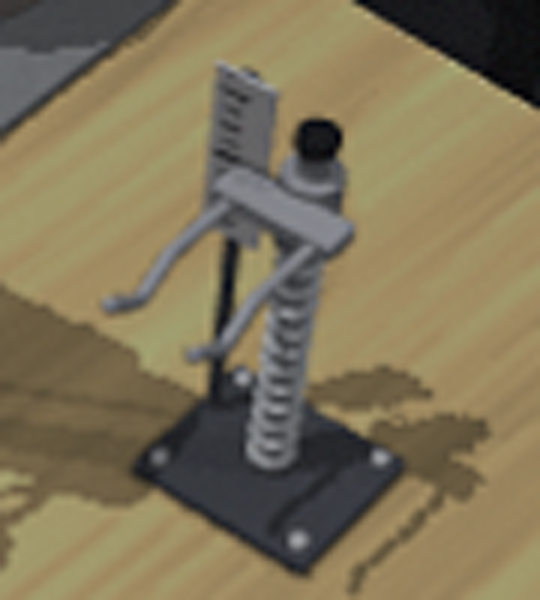

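View pics/t3.png

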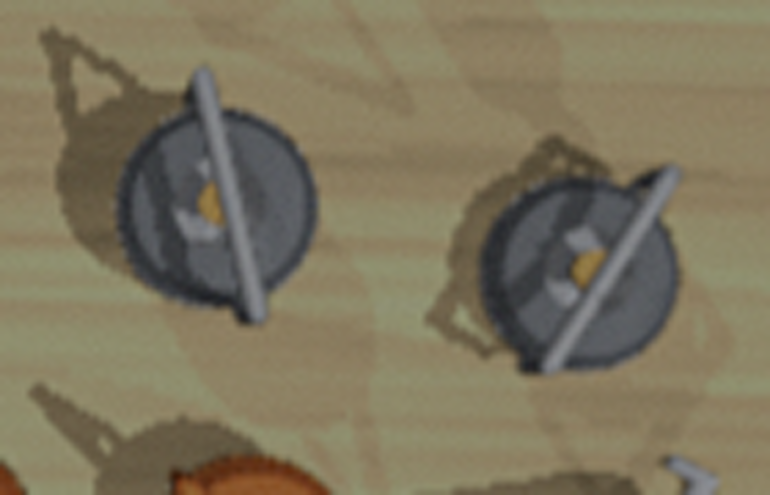

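View pics/t2.png

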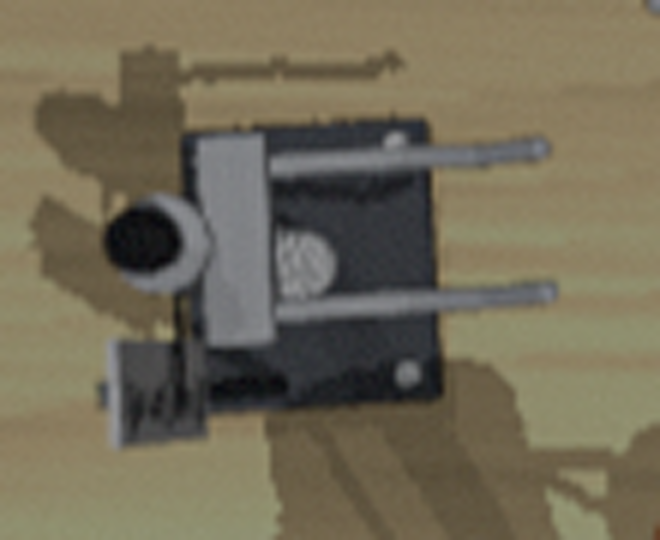

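```bash
cat >> h.py <<'E'
def load(n): return dict(np.load('pics/'+n+'.npz'))
E
python3 - <<'E'
from h import *
s=load('scene0');t=load('top0')
S=lambda x,y:(170+x/3.12,80+y/3.12); S2=lambda x,y:(260+(x+.5)/6-.5,80+(y+.5)/6-.5)
T3=lambda x,y:(240+x/5.5-.4,160+y/5.5-.4); T2=lambda x,y:(100+(x+.5)/6-.5,165+(y+.5)/6-.5)
P={'barhi':(S(272,378),T3(257,318)[0:2] and T3(202,72)),'barlo':(S(177,335),T3(257,318)),
'shorthi':(S(58,443),T3(672,172)),'shortlo?':(S(70,540),T3(552,367)),
'tip_lo':(S2(107,305),T2(548,292)),'tip_hi':(S2(192,354),T2(543,148)),
'plate_cor':(S2(277,88),T2(112,340)),'armroot_lo':(S2(213,205),T2(278,308)),'armroot_hi':(S2(310,250),T2(272,167)),
'knob':(S2(318,122),T2(130,240))}
for k,(a,b) in P.items():
    p,e=tri([ray(s,a),ray(t,b)]);print(k,np.round(p,1),np.round(e,1))
for k,z in [((428,120),14),((442,398),14),((190,133),14)]: print(onz(t,T2(*k),z))
for k in [(135,468),(303,573),(403,463)]: print(onz(s,S2(*k),14))
for k in [(270,462)]: print(onz(s,S2(*k),14))
for k in [(203,205)]: print('valve',tri([ray(t,T3(210,203)),ray(s,S(226,390))]))
E
```

```text
barhi [ 618.9 -100.2  175.9] [1.1 1.1]
barlo [ 496.1 -130.5  163.2] [2.6 2.6]
shorthi [ 565.5 -326.4  240.7] [4.2 4.2]
shortlo? [ 479.6 -326.9  -92. ] [9.8 9.8]
tip_lo [496.9 120.2 265.4] [0.3 0.3]
tip_hi [559.  125.1 266.3] [0.6 0.6]
plate_cor [472.5 290.3 314.7] [0.8 0.8]
armroot_lo [484.6 231.9 266.3] [4.1 4.1]
armroot_hi [548.2 241.4 264.1] [0.9 0.9]
knob [512.5 283.4 316.4] [0.5 0.5]
[591.38460436 223.0621378   14.        ]
[445.50419621 210.10075096  14.        ]
[581.23300788 347.77904931  14.        ]
[451.96775292 209.5355665   14.        ]
[597.71428194 222.3721702   14.        ]
[581.78670532 349.16748761  14.        ]
[515.10830199 282.23517478  14.        ]
valve (array([ 556.5090542 , -111.42245206,   98.22147633]), [np.float64(0.45637529688785217), np.float64(0.45637529688785483)])
```

Two-view results:
- **Tall cartridge:** bar about 170–176 mm high, centred near (557,-115), lying at about 14°.
- **Hook:** tips midway at (528,123,266), mast at (514,282), seat about (525.5,152.5,260).
- **Balance:** yaw about 95°.

All of these agree with the given sizes. Next I'll approach the tall cartridge and look with the wrist camera.

```bash
python3 -m creep '[[0,0,0.04,29,-20,0,0],[0,0,0.04,29,-20,0,0],[0,0,0,31,-18,0,0],[0,0,0,31,-18,0,0],[0,0,0,31,-18,0,0],[0,0,0,31,-18,0,0],[0,0,0,31,-18,0,0],[0,0,0,31,-18,0,0],[0,0,0,31,-18,0,0],[0,0,0,31,-18,0,0]]' 60
```

```text
clock: 0.98
eef_pos: [453.2, -332.1, 401.3]
tcp_rot: [-3.14, 0.003, 0.228]
contact_force: [0.1, -0.2, 0.8]
opening: 0.997
```

```bash
python3 -m creep '[[0,0,0,25,-31,0,0],[0,0,0,25,-31,0,0],[0,0,0,25,-31,0,0],[0,0,0,25,-31,0,0],[0,0,-0.01,25,-31,0,0],[0,0,0,15,-20,0,0],[0,0,0,0,0,0,0],[0,0,0,0,0,0,0]]'
python3 - <<'E'
from h import *
f=grab_frame('wrist');save(f,'w1.png');np.savez('pics/w1.npz',**f);s=sense();print(s['clock'],s['eef_pos'],s['tcp_rot'],s['contact_force'])
for x,y in [(557,-115)]: print(proj(f,[x,y,175]))
E
```

```text
clock: 1.65
eef_pos: [557.1, -114.0, 400.0]
tcp_rot: [-3.139, 0.002, 0.245]
contact_force: [-0.2, -0.2, -0.2]
opening: 0.998
1.7 [ 556.97344108 -114.41152561  400.00991991] [-3.13842867e+00  1.64589230e-03  2.43803670e-01] [0.44150254 0.26093292 0.22129707]
[258.74176153 208.95500082]
```

View pics/w1.png

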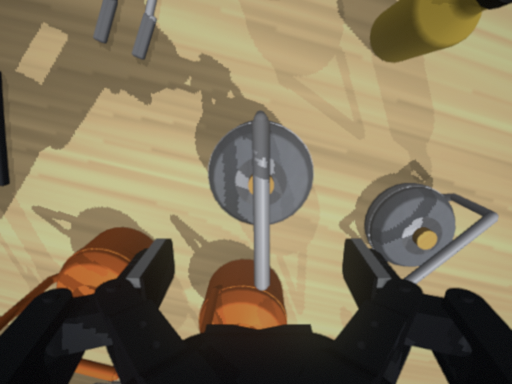

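The wrist view shows the tall cartridge's bar running from (261,113) to (262,288), centred between the open fingers. I'll triangulate its ends.

Run:
```python
from h import *
s=load('scene0');t=load('top0');w=load('w1')
S=lambda x,y:(170+x/3.12,80+y/3.12)
T3=lambda x,y:(240+x/5.5-.4,160+y/5.5-.4)
a=(261,114);b=(262,287)
hi,e1=tri([ray(w,a),ray(t,T3(202,72)),ray(s,S(272,378))]);lo,e2=tri([ray(w,b),ray(t,T3(257,318)),ray(s,S(177,335))])
print(hi,e1,lo,e2,(hi+lo)/2)
A=onz(w,a,179);B=onz(w,b,179);print(A,B,(A+B)/2,np.linalg.norm(A-B),np.degrees(np.arctan2(*(A-B)[1::-1])))
```

```text
[ 619.86124211 -100.40195127  176.50257866] [np.float64(1.5386761671644953), np.float64(1.807100364440667), np.float64(0.6723115050682067)] [ 496.02638811 -132.14854349  170.58567219] [np.float64(4.245307930272445), np.float64(1.7130460562428436), np.float64(5.544078628563262)] [ 557.94381511 -116.27524738  173.54412542]
[ 621.47117416 -100.37480777  179.        ] [ 496.99183099 -132.60106406  179.        ] [ 559.23150257 -116.48793591  179.        ] 128.58319669015756 14.514542167602862
```

```bash
python3 -m creep '[[0,0,-0.005,1,2,18,0],[0,0,0,0,0,18,0],[0,0,0,0,0,16,0],[0,0,0,0,0,10,0],[0,0,0,0,0,6,0],[0,0,0,0,0,0,0],[0,0,0,0,0,0,0]]' 80
```

```text
clock: 2.28
eef_pos: [556.2, -123.3, 330.3]
tcp_rot: [-3.141, 0.001, 0.242]
contact_force: [-0.7, 0.4, -0.5]
opening: 1.004
```

```bash
python3 -m creep '[[0,0,0,4,-6,0,0],[0,0,0,0,0,0,0]]' && python3 -m creep '[[0,0,0,0,0,0,0.5],[0,0,0,0,0,0,0.8],[0,0,0,0,0,0,1],[0,0,0,0,0,0,1],[0,0,0,0,0,0,1],[0,0,0,0,0,0,1],[0,0,0,0,0,0,1],[0,0,0,0,0,0,1]]' 80
python3 - <<'E'
from h import *
f=grab_frame('wrist');save(f,'w2.png')
E
```

```text
clock: 2.45
eef_pos: [558.9, -117.0, 331.4]
tcp_rot: [-3.141, 0.0, 0.24]
contact_force: [-0.2, -0.2, -0.2]
opening: 0.997
clock: 3.12
eef_pos: [559.9, -116.0, 334.2]
tcp_rot: [3.141, -0.004, 0.242]
contact_force: [-0.0, 0.3, -1.2]
opening: 0.107
```

View pics/w2.png

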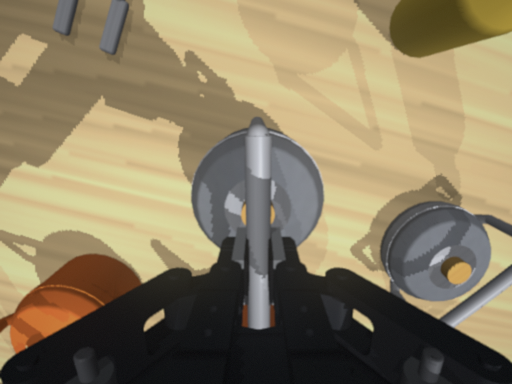

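The fingers hold the bar, at an opening of 0.107. Now I'll lift.

```bash
python3 -m creep '[[0,0,0,0,0,-8,1],[0,0,0,0,0,-15,1],[0,0,0,0,0,-20,1],[0,0,0,0,0,-20,1],[0,0,0,0,0,-20,1],[0,0,0,0,0,-16,1],[0,0,0,0,0,-10,1],[0,0,0,0,0,-6,1],[0,0,0,0,0,0,1],[0,0,0,0,0,0,1]]'
python3 - <<'E'
from h import *
f=grab_frame('scene');save(f,'s3.png')
print(sense()['contact_force'],sense()['tcp_rot'],sense()['eef_pos'])
im=cv2.imread('pics/s3.png')[80:280,170:370];cv2.imwrite('pics/s3c.png',cv2.resize(im,None,fx=3,fy=3,interpolation=cv2.INTER_CUBIC))
E
```

```text
clock: 4.0
eef_pos: [556.3, -116.1, 449.6]
tcp_rot: [-3.137, 0.011, 0.242]
contact_force: [-0.8, -0.1, -6.3]
opening: 0.107
[-0.22455815  0.11750606 -6.07329321] [-3.13680089  0.01181292  0.24160516] [ 556.28579614 -116.10563268  449.37078254]
```

View pics/s3c.png

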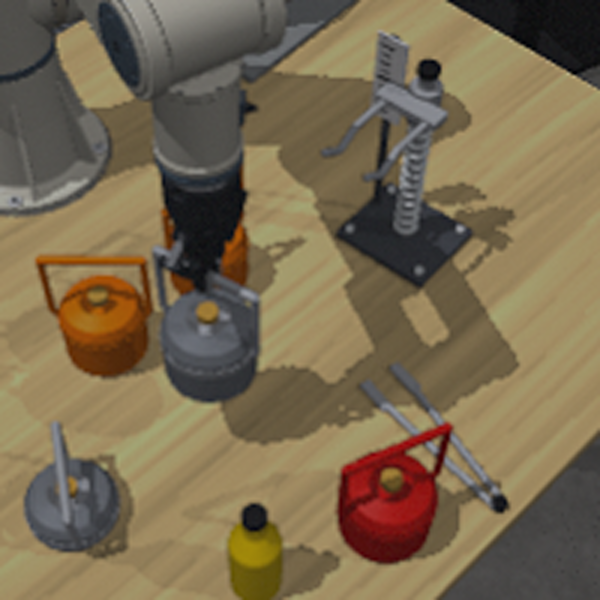

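Weight reading is about 6.1 N, so about 0.62 kg and an expected dip of about 38 mm. I'll transfer towards the tips' side and turn onto the prongs' yaw.

```bash
python3 -m creep '[[0,0.004,0.02,0.5,-6,0,1],[0,0.004,0.02,1,-10,0,1],[0,0.004,0.02,1,-14,0,1],[0,0,0.02,1,-16,0,1],[0,0,0.02,1,-16,0,1],[0,0,0.02,0.5,-16,0,1],[0,0,0.02,0,-16,0,1],[0,0,0.018,0,-16,0,1],[0,0,0,0,-16,0,1],[0,0,0,-0.5,-16,0,1]]'
```

```text
clock: 4.88
eef_pos: [537.6, 28.1, 437.1]
tcp_rot: [-3.136, 0.02, 0.071]
contact_force: [0.1, 0.6, -5.7]
opening: 0.105
```

```bash
python3 -m creep '[[0,0.01,-0.005,-1,-12,-6,1],[0,0.01,-0.005,-1,-10,-5,1],[0,0.005,0,0,-6,-2,1],[0,0,0,0,-3,-1,1],[0,0,0,0,0,0,1],[0,0,0,0,0,0,1]]'
```

```text
clock: 5.38
eef_pos: [532.1, 62.9, 449.8]
tcp_rot: [-3.136, -0.003, 0.085]
contact_force: [0.1, 0.0, -5.7]
opening: 0.105
```

Run:
```python
from h import *
for n in ['scene','top','wrist']:
    f=grab_frame(n);save(f,n+'4.png');np.savez('pics/'+n+'4.npz',**f)
im=cv2.imread('pics/scene4.png')[60:220,200:370];cv2.imwrite('pics/s4c.png',cv2.resize(im,None,fx=3.5,fy=3.5,interpolation=cv2.INTER_CUBIC))
im=cv2.imread('pics/top4.png')[160:250,100:260];cv2.imwrite('pics/t4c.png',cv2.resize(im,None,fx=5,fy=5,interpolation=cv2.INTER_CUBIC))
```

```text
(no output)
```

View pics/s4c.png

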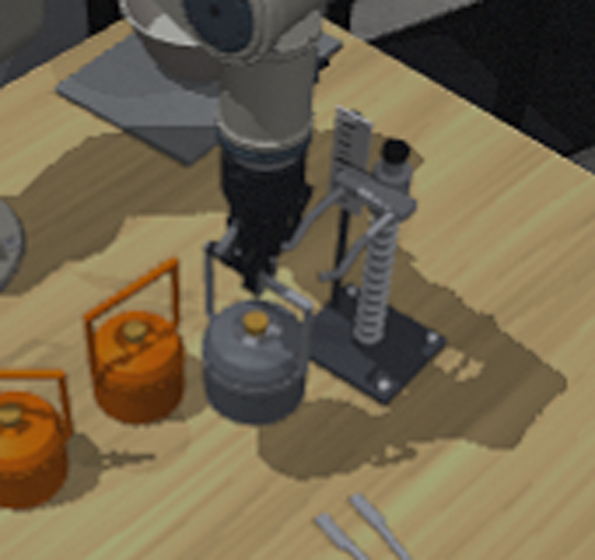

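View pics/t4c.png

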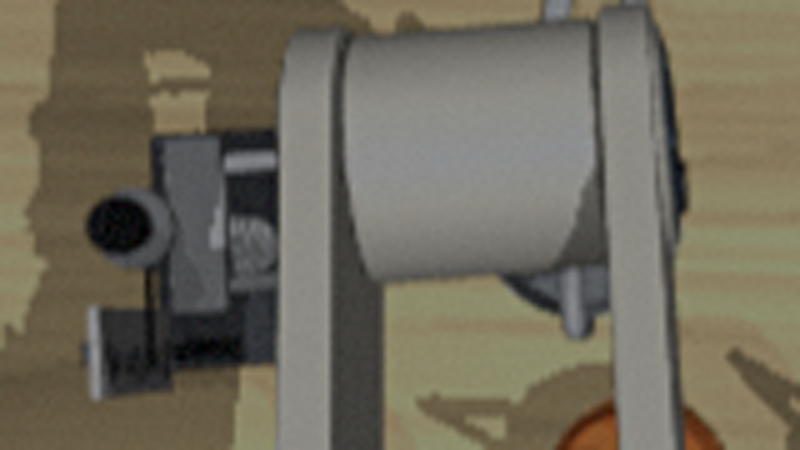

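View pics/wrist4.png

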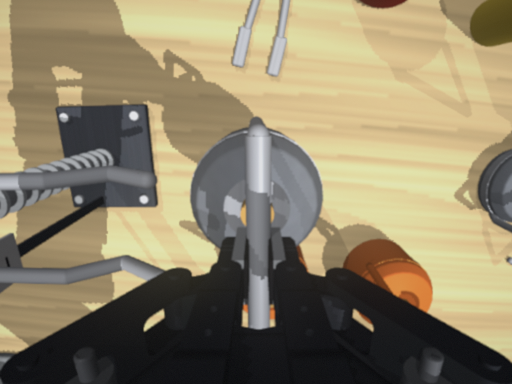

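The wrist view shows the far prong's tip at (153,180), the near prong running from its notch at (123,262) down to the right, and the bar's far end at (258,122). I'll cross-check the heights.

Run:
```python
from h import *
s=load('scene0');t=load('top0');w=load('wrist4');s4=load('scene4')
S2=lambda x,y:(260+(x+.5)/6-.5,80+(y+.5)/6-.5);T2=lambda x,y:(100+(x+.5)/6-.5,165+(y+.5)/6-.5)
S4=lambda x,y:(200+(x+.5)/3.5-.5,60+(y+.5)/3.5-.5)
R=[ray(w,(153,180)),ray(s,S2(192,354)),ray(t,T2(543,148))]
print('tip_hi',tri(R),tri(R[:2]),tri([R[0],R[2]]))
print('bar far end',tri([ray(w,(258,124)),ray(s4,S4(308,302))]))
print(onz(w,(258,124),290),onz(w,(259,326),290))
print('valve',tri([ray(w,(257,214)),ray(s4,S4(256,318))]))
```

```text
tip_hi (array([559.30439527, 124.41998681, 266.01992878]), [np.float64(1.3268549738380442), np.float64(1.0495475975787545), np.float64(0.6959003695923341)]) (array([561.68105693, 121.69760306, 270.77427967]), [np.float64(0.5318026723975181), np.float64(0.5318026723973842)]) (array([558.80911801, 125.00696654, 261.66089513]), [np.float64(0.3625721960450092), np.float64(0.36257219604501145)])
bar far end (array([595.25733705,  66.5856594 , 300.00199784]), [np.float64(1.903457173041601), np.float64(1.9034571730415946)])
[596.19582496  67.73274666 290.        ] [488.72903515  58.1361411  290.        ]
valve (array([531.09175846,  63.31003197, 230.79535153]), [np.float64(0.3055932579141477), np.float64(0.30559325791428205)])
```

```bash
python3 -m creep '[[0,0,0,0,-4,-0.5,1],[0,0,0,0,-8,-1,1],[0,0,0,0,-9,-1,1],[0,0.002,0,0,-9,-1,1],[0,0.002,0,0,-9,-1,1],[0,0,0,0,-5,0,1]]'
```

```text
clock: 6.03
eef_pos: [528.4, 108.7, 454.5]
tcp_rot: [-3.136, -0.006, 0.08]
contact_force: [-0.4, -0.1, -5.3]
opening: 0.107
```

```bash
python3 -m creep '[[0,-0.003,-0.002,0,-6,2,1],[0,-0.003,-0.002,0.5,-8,1,1],[0,0,0,0.5,-8,0.5,1],[0,0,0,0,-8,0,1],[0,0,0,0,-6,0,1],[0,0,0,0,-3,0,1],[0,0,0,0,0,0,1],[0,0,0,0,0,0,1]]'
python3 - <<'E'
from h import *
for n in ['scene','wrist']:
    f=grab_frame(n);save(f,n+'5.png');np.savez('pics/'+n+'5.npz',**f)
im=cv2.imread('pics/scene5.png')[60:220,220:390];cv2.imwrite('pics/s5c.png',cv2.resize(im,None,fx=3.5,fy=3.5,interpolation=cv2.INTER_CUBIC))
E
```

```text
clock: 6.7
eef_pos: [525.4, 154.6, 450.5]
tcp_rot: [-3.136, 0.001, 0.088]
contact_force: [-0.8, 0.2, -5.6]
opening: 0.105
```

View pics/s5c.png

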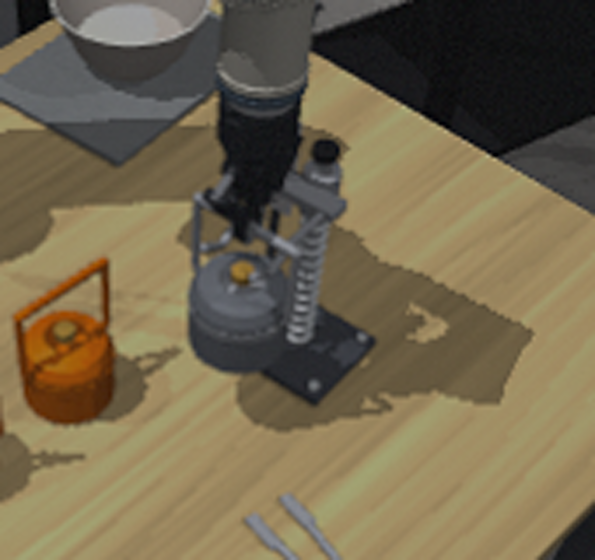

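View pics/wrist5.png

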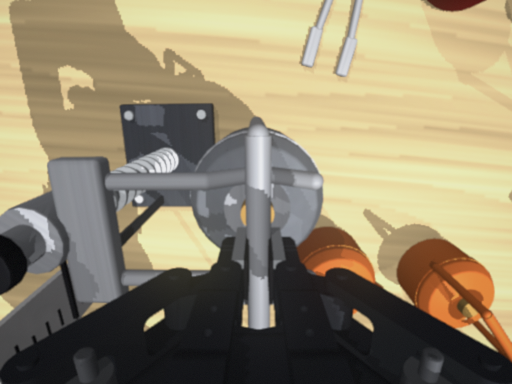

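The wrist view shows the bar lying over both prongs: the far prong runs from its root at (110,180) to its tip at (318,182). The fingers are between the prongs. Now I'll lower slowly.

```bash
python3 -m creep '[[0,0,0,0,0.5,4,1],[0,0,0,0,0.5,5,1],[0,0,0,0,0.5,5,1],[0,0,0,0,0,4,1],[0,0,0,0,0,3,1],[0,0,0,0,0,3,1],[0,0,0,0,0,0,1]]'
```

```text
clock: 7.38
eef_pos: [525.6, 151.1, 423.5]
tcp_rot: [-3.136, 0.002, 0.086]
contact_force: [0.2, -0.4, -5.4]
opening: 0.103
```

```bash
python3 -c "
from h import *
s=sense();print(s['contact_force'],s['eef_pos'],s['tcp_rot'],s['wrist_torque'])"
```

```text
[ 0.21824728 -0.40341125 -5.43444588] [525.55441829 151.10991097 423.45626485] [-3.13623731e+00  1.75846558e-03  8.57509994e-02] [0.03345898 0.00558852 0.03188798]
```

```bash
python3 -m creep '[[0,0,0,0,0,3,1],[0,0,0,0,0,3,1],[0,0,0,0,0,3,1],[0,0,0,0,0,3,1],[0,0,0,0,0,3,1],[0,0,0,0,0,0,1]]'
```

```text
clock: 7.88
eef_pos: [525.9, 151.5, 407.7]
tcp_rot: [-3.136, 0.0, 0.086]
contact_force: [0.5, 0.6, -2.8]
opening: 0.106
```

```bash
python3 -m creep '[[0,0,0,0,0,3,1],[0,0,0,0,0,3,1],[0,0,0,0,0,3,1],[0,0,0,0,0,2,1],[0,0,0,0,0,0,1],[0,0,0,0,0,0,1]]'
```

```text
clock: 8.38
eef_pos: [526.3, 152.2, 396.6]
tcp_rot: [-3.134, -0.002, 0.086]
contact_force: [-1.7, 1.8, -1.3]
opening: 0.111
```

Run:
```python
from h import *
for n in ['scene','wrist']:
    f=grab_frame(n);save(f,n+'6.png');np.savez('pics/'+n+'6.npz',**f)
im=cv2.imread('pics/scene6.png')[60:220,220:390];cv2.imwrite('pics/s6c.png',cv2.resize(im,None,fx=3.5,fy=3.5,interpolation=cv2.INTER_CUBIC))
print(sense()['contact_force'])
```

```text
[-0.23441628  2.98493091 -1.56861907]
```

View pics/s6c.png

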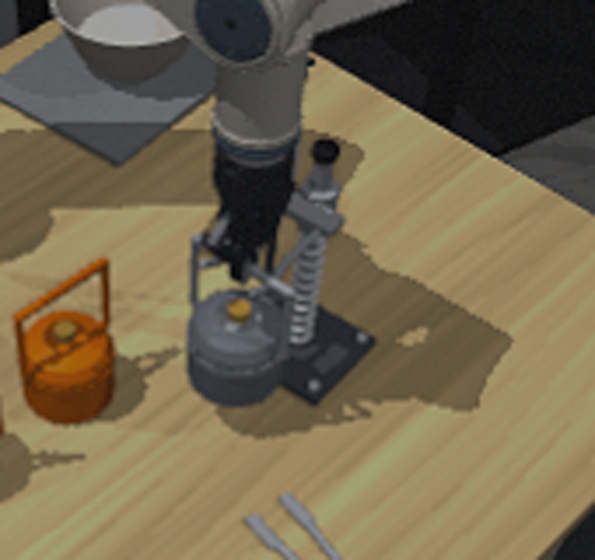

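View pics/wrist6.png

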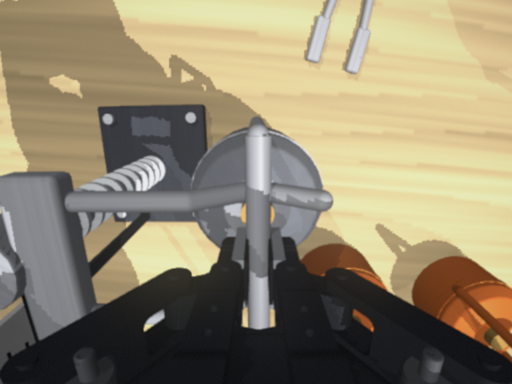

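The bar sits at the bottom of the vee in the wrist view, at column 258 midway between the bend at 190 and the tip at 328. A small +y force suggests it is bearing on the tip-side flank. I'll ease it 1–2 mm towards the mast and lower a little more.

```bash
python3 -m creep '[[0,0,0,0,-1.5,1,1],[0,0,0,0,0,3,1],[0,0,0,0,0,2,1],[0,0,0,0,0,1,1],[0,0,0,0,0,0,1],[0,0,0,0,0,0,1]]'
```

```text
clock: 8.98
eef_pos: [526.5, 153.6, 389.7]
tcp_rot: [-3.135, -0.003, 0.086]
contact_force: [-0.7, 0.3, -0.7]
opening: 0.107
```

The remaining load on the gripper is about 0.7 N with no side force. I'll open.

```bash
python3 -m creep '[[0,0,0,0,0,0,0.8],[0,0,0,0,0,0,0.6],[0,0,0,0,0,0,0.4],[0,0,0,0,0,0,0.25],[0,0,0,0,0,0,0.25],[0,0,0,0,0,0,0.25],[0,0,0,0,0,0,0.25]]'
python3 - <<'E'
from h import *
f=grab_frame('wrist');save(f,'w7.png');np.savez('pics/w7.npz',**f);print(sense()['contact_force'])
E
```

```text
clock: 9.57
eef_pos: [527.1, 153.4, 390.6]
tcp_rot: [-3.135, -0.006, 0.086]
contact_force: [0.3, 0.0, -0.1]
opening: 0.747
[-0.07804517  0.78286312  0.7002289 ]
```

View pics/w7.png

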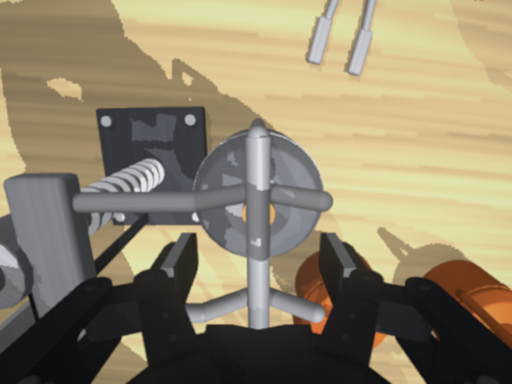

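The fingers are clear on both sides: the bar at column 258 lies in both prong notches and the pads are at 185 and 335. I'll retreat straight up.

```bash
python3 -m creep '[[0,0.003,0,0,0,-6,0.25],[0,0.003,0,0,0,-10,0.25],[0,0,0,0,0,-12,0.25],[0,0,0,0,0,-15,0.25],[0,0,0,0,0,-20,0.25],[0,0,0,0,0,-20,0.25],[0,0,0,0,0,-20,0.25],[0,0,0,0,0,-20,0.25],[0,0,0,0,0,-15,0.25],[0,0,0,0,0,0,0.25]]'
python3 - <<'E'
from h import *
for n in ['scene','wrist']:
    f=grab_frame(n);save(f,n+'8.png');np.savez('pics/'+n+'8.npz',**f)
E
```

```text
clock: 10.45
eef_pos: [524.3, 152.1, 542.0]
tcp_rot: [-3.135, -0.016, 0.086]
contact_force: [-0.4, -0.1, -0.1]
opening: 0.754
```

```bash
python3 -m creep '[[0,0,0,0,20,-10,0.25],[0,0,0,0,30,-10,0.25],[0,0,0,0,30,-10,0.25],[0,0,0,0,30,-5,0.25],[0,0,0,0,30,0,0.25],[0,0,0,0,30,0,0.25],[0,0,0,0,30,0,0.25],[0,0,0,0,20,0,0.25],[0,0,0,0,0,0,0.25],[0,0,0,0,0,0,0.25]]' ; python3 -m creep '[[0,0,0,0,0,0,0.25],[0,0,0,0,0,0,0.25],[0,0,0,0,0,0,0.25],[0,0,0,0,0,0,0.25],[0,0,0,0,0,0,0.25],[0,0,0,0,0,0,0.25],[0,0,0,0,0,0,0.25],[0,0,0,0,0,0,0.25],[0,0,0,0,0,0,0.25],[0,0,0,0,0,0,0.25]]'
python3 - <<'E'
from h import *
for n in ['scene','top','wrist']:
    f=grab_frame(n);save(f,n+'9.png');np.savez('pics/'+n+'9.npz',**f)
im=cv2.imread('pics/scene9.png')[60:220,220:390];cv2.imwrite('pics/s9c.png',cv2.resize(im,None,fx=3.5,fy=3.5,interpolation=cv2.INTER_CUBIC))
E
```

```text
clock: 11.38
eef_pos: [541.0, -76.3, 559.2]
tcp_rot: [-3.134, 0.008, 0.089]
contact_force: [0.4, 0.3, 0.3]
opening: 0.752
clock: 12.22
eef_pos: [540.7, -71.5, 557.0]
tcp_rot: [-3.132, 0.011, 0.094]
contact_force: [-0.4, -0.4, 0.5]
opening: 0.746
```

View pics/s9c.png

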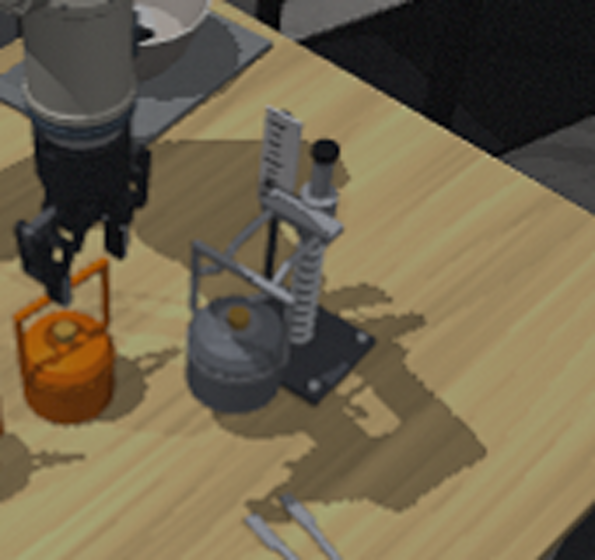

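View pics/top9.png

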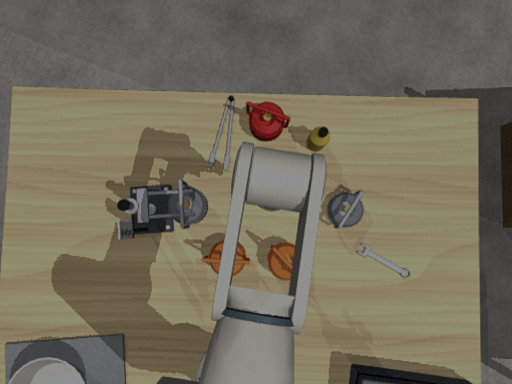

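View pics/wrist8.png

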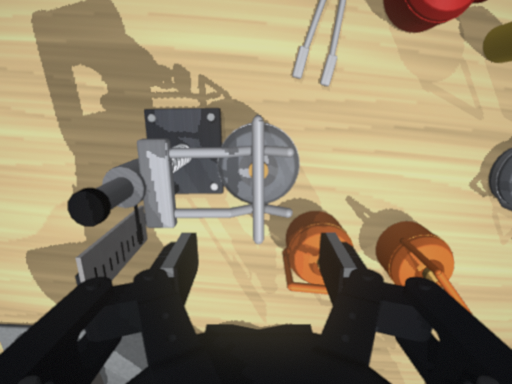

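The cartridge hangs in both notches: in the scene crop its bar runs from (195,245) to (295,300), and the body is upright. I'll wait and check stillness by frame differencing.

```bash
Z='done'; python3 -m creep '[[0,0,0,0,0,0,0.25],[0,0,0,0,0,0,0.25],[0,0,0,0,0,0,0.25],[0,0,0,0,0,0,0.25],[0,0,0,0,0,0,0.25],[0,0,0,0,0,0,0.25],[0,0,0,0,0,0,0.25],[0,0,0,0,0,0,0.25],[0,0,0,0,0,0,0.25],[0,0,0,0,0,0,0.25]]' >/dev/null;  python3 -m creep '[[0,0,0,0,0,0,0.25],[0,0,0,0,0,0,0.25],[0,0,0,0,0,0,0.25],[0,0,0,0,0,0,0.25],[0,0,0,0,0,0,0.25],[0,0,0,0,0,0,0.25],[0,0,0,0,0,0,0.25],[0,0,0,0,0,0,0.25],[0,0,0,0,0,0,0.25],[0,0,0,0,0,0,0.25]]'; python3 -m creep '[[0,0,0,0,0,0,0.25],[0,0,0,0,0,0,0.25],[0,0,0,0,0,0,0.25],[0,0,0,0,0,0,0.25],[0,0,0,0,0,0,0.25],[0,0,0,0,0,0,0.25],[0,0,0,0,0,0,0.25],[0,0,0,0,0,0,0.25],[0,0,0,0,0,0,0.25],[0,0,0,0,0,0,0.25]]'
python3 - <<'E'
from h import *
fs=[grab_frame('scene')['color'] for _ in range(12)]
g=lambda c:cv2.GaussianBlur(cv2.cvtColor(c,cv2.COLOR_RGB2GRAY),(0,0),1.5).astype(np.float32)[120:182,272:308]
o=load('scene9')['color']
print('vs scene9',[np.round(cv2.phaseCorrelate(g(o),g(x),cv2.createHanningWindow((36,62),cv2.CV_32F))[0],2) for x in fs[:1]])
print([np.round(cv2.phaseCorrelate(g(fs[0]),g(x),cv2.createHanningWindow((36,62),cv2.CV_32F))[0],2).tolist() for x in fs[1:]])
f=grab_frame('scene');save(f,'scene10.png');t=grab_frame('top');save(t,'top10.png');np.savez('pics/scene10.npz',**f);np.savez('pics/top10.npz',**t)
print(sense()['clock'],sense()['contact_force'])
a=cv2.imread('pics/scene10.png')[100:200,260:340];cv2.imwrite('pics/s10c.png',cv2.resize(a,None,fx=6,fy=6,interpolation=cv2.INTER_CUBIC))
a=cv2.imread('pics/top10.png')[165:255,100:220];cv2.imwrite('pics/t10c.png',cv2.resize(a,None,fx=6,fy=6,interpolation=cv2.INTER_CUBIC))
E
```

```text
clock: 14.03
eef_pos: [540.7, -71.8, 557.0]
tcp_rot: [-3.132, 0.011, 0.094]
contact_force: [0.1, 0.4, -0.2]
opening: 0.745
clock: 14.87
eef_pos: [540.7, -71.8, 557.0]
tcp_rot: [-3.132, 0.011, 0.094]
contact_force: [-0.4, 0.3, 0.2]
opening: 0.751
vs scene9 [array([0.04, 0.11])]
[[0.12, -0.05], [0.02, -0.03], [0.06, -0.05], [-0.07, -0.08], [0.07, 0.03], [-0.07, -0.01], [-0.09, 0.04], [0.08, 0.02], [-0.03, -0.04], [-0.03, -0.17], [0.09, -0.02]]
15.5667 [0.49457504 0.49701314 0.48191635]
```

View pics/s10c.png

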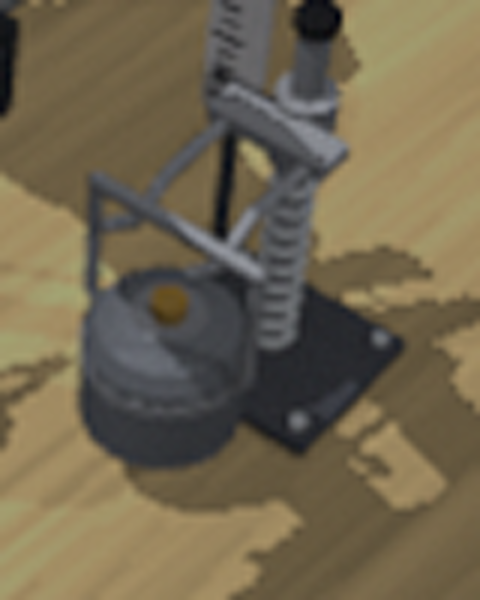

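View pics/t10c.png

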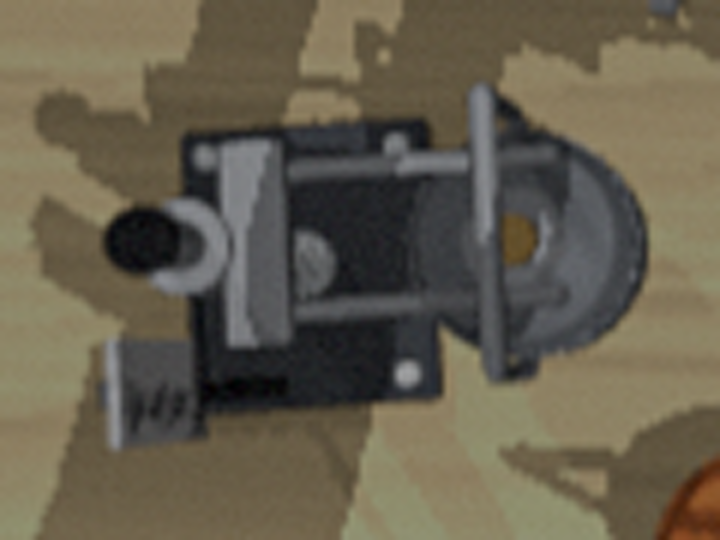

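Run:
```python
from h import *
s=load('scene10');t=load('top10')
S=lambda x,y:(260+(x+.5)/6-.5,100+(y+.5)/6-.5);T=lambda x,y:(100+(x+.5)/6-.5,165+(y+.5)/6-.5)
lo=tri([ray(s,S(94,178)),ray(t,T(499,377))]);hi=tri([ray(s,S(264,275)),ray(t,T(482,87))]);v=tri([ray(s,S(170,303)),ray(t,T(517,240))])
for q in (lo,hi,v): print(np.round(q[0],1),np.round(q[1],1))
b=(lo[0]+hi[0])/2;print('bar mid',b,'to valve',v[0]-b)
for n,p,q in [('tip_hi',(0,0),T(555,157)),('tip_lo',(0,0),T(560,294))]: print(n,onz(t,q,232))
```

```text
[460.5 146.9 227.7] [1. 1.]
[588.6 158.8 229.4] [1. 1.]
[524.3 152.2 160.2] [1.6 1.6]
bar mid [524.55046806 152.85604033 228.53754997] to valve [ -0.23848135  -0.67784878 -68.35262874]
tip_hi [557.43877681 124.27579967 232.        ]
tip_lo [497.00003342 119.94529066 232.        ]
```

```bash
python3 -c "
from h import *
print(sense()['clock'],job.sign_off())"
```

```text
the job is handed in; nothing more can be done
15.5667 None
```

The tall cartridge now hangs by its bar in both notches of the balance's hook, released, still and upright. I handed the job in at 15.6 s of the 42 s; no verdict is reported.

I gripped the handle bar at its middle and lifted it about 115 mm. I brought it in level from the prong tips and lowered it until the hook carried all but about 0.7 N, then opened the fingers and backed the arm clear. The hook stayed well above its bottom stop.

What the last checks showed:
- **Position:** the bar's middle measured (525, 153, 228) mm against an expected seat at about (525.5, 152.5). That is a dip of about 32 mm. The load on the gripper was about 5.7 N, which suggests 35–36 mm; this is within the measuring error, so I read the cartridge at about 0.55–0.6 kg.
- **Upright:** the valve stood about 1 mm off the vertical line below the bar's middle.
- **Still:** over 12 frames (about 0.6 s) the image shifted by no more than 0.2 pixel, which is noise.
- **Robot:** it was clear of everything, with the force reading at about zero.
- **Bystanders:** the top view after release showed the short cartridge, bottle, tongs and wrench in their places. I judged this by eye only.

Two things were slightly off along the way. The arm dipped about 12 mm during the transfer, which I corrected before reaching the hook. While lowering, a side force of up to 3 N appeared, and it went away after I moved 1.5 mm towards the mast.

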